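# Weigh the scrap pot on a hand scale

## Task

Weigh the lidded steel pot with the hand scale from its stand: take the scale by its grip, hook it under the pot's wire handle, and first pull only until the scale shows about 200 g and pause there for a good second, the pot still standing; then lift gently, never pulling the scale past 1 kg, until the pot hangs free about 1 cm above the top of its wooden ring, and let it hang still for 2 seconds. Then lower the pot gently fully home into its ring, unhook, and put the scale back upright in its stand, letting go of it; touch only the scale with the hand and leave the other things alone.

Things in the scene. Friction and masses are not known exactly. Their poses are not given: they have to be found in the camera images.
- grip (a point): Centre of the hand scale's black grip, a block 44 (scale x) x 24 (scale y) x 44 mm (z); take it across the 24 mm. Its axes are the scale's: z up, x toward the side to which the hook opens (toward the back plate while in the stand).
- scale: Spring hand scale, 0.2 kg. Origin: centre of the underside of its collar (34 x 56 x 8 mm), 29 mm below grip. Below the collar an aluminium case 22 x 29 mm reaches 64 mm down, and from it the steel hook. The collar rests on the stand's prongs at the start.
- hook (a point): Inner bottom of the scale's J-shaped hook (5 mm wire in the scale's xz plane, opening toward the scale's +x), straight below the grip: 136.5 mm below grip at zero reading and moving down along the scale with the reading. The wire's underside is 5 mm below this point, the tip's top 10 mm above it and 9.5 mm toward +x; the shank passes on the -x side and bends back to the middle line 20 to 30 mm above this point.
- reading (a joint): Stretch of the scale's stiff spring in m, 0 unloaded; 3000 N/m, so 0.00033 is 1 N or about 100 g, 0.00065 is 200 g and 0.0033 is the scale's full 1 kg; end stop at 0.004. Geared to a black needle on the white dial (39 mm wide) on the scale's front (-x side): straight up at zero, clockwise, 0.9 of a turn for 1 kg, 32 degrees for 100 g. The hook cannot be pushed in above zero.
- bail (a point): Underside of the middle of the pot's stiff wire handle (fixed upright arch, 5 mm wire, in the pot's yz plane), 93 mm above the pot's underside and 35 mm above its lid. The arch is narrow at the top (about 12 mm inside) and slopes down to the rim at both sides. z is up; the wire at the top runs along y; the hook goes in along +x or -x.
- pot: Rusty steel cup, 57 mm wide, 54 mm high, with a fixed lid (top 58 mm above the underside) and wire handle. Origin: centre of its underside. Mass unknown, 0.33 to 0.72 kg. Stands upright on the bench inside the wooden ring.
- ring: Wooden locating ring fixed on the bench, 80 mm outside, 61 mm inside, 16 mm high; origin at its centre on the bench top (z = 0). The pot has 2 to 3 mm of play in it all round, no chamfer: it can catch on the rim.
- stand: Fixed grey stand of the scale. Origin on the bench, straight below the seated scale's axis. Two prongs along x, 38 mm apart inside, tops 160 mm up, carry the collar; they are open to the front (-x of the stand), where their ends turn up 6 mm at x = -20 to -29 mm; the back plate is at x = +42 mm. Take the scale out by raising it over 10 mm and drawing it 65 mm to -x; put it back the opposite way (seated within 10 mm of the axis).
- loupe: Black loupe, 34 mm wide, 26 mm high, bystander on the bench; origin under its centre.
- vernier_caliper: Steel caliper, 200 mm long, lying flat, bystander; origin under its centre.
- solder_spool: Spool of solder, 51 mm wide, 24 mm high, bystander; origin under its centre.
There are look-alikes about, which are no part of the job. Several things look just like the pot: the one meant starts farthest to the robot's right.

How it is judged:
On the way, in this order (a step that is already met when the one before it is completed fails the run):
1. the scale, hooked under the handle, shows 130 to 270 g for 0.8 s while the pot still stands in the ring (value of joint reading between 0.00043 and 0.00089 m and contact force between pot and scale above 1 N and height (world z) of pot below 0.002 m and contact force between the fingers and pot below 0.05 N), for 0.8 s.
2. the scale is hooked under the handle and carries the pot's weight, the pot hanging 3 to 20 mm above the top of the ring, still, touched by nothing but the scale, for 1.5 s (height (world z) of pot between 0.019 and 0.036 m and linear speed of pot below 0.03 m/s and value of joint reading above 0.0009 m and contact force between pot and scale above 1.5 N and contact force between pot and ring below 0.05 N and contact force between the fingers and pot below 0.05 N and horizontal distance between pot and ring below 0.08 m), for 1.5 s.
At the end, for the whole second after the job is handed in: The pot stands fully home in its ring (underside within 3 mm of the bench, upright within 0.06 rad, within 6 mm of the ring's centre), unhooked and at rest; the scale rests unloaded and upright on the stand's prongs (collar within 4 mm of seat height, axis within 12 mm of the stand's) (height (world z) of pot below 0.003 m and angle between pot's own z axis and vertical below 0.06 rad and horizontal distance between pot and ring below 0.006 m and linear speed of pot below 0.01 m/s and contact force between pot and scale below 0.05 N and horizontal distance between scale and stand below 0.012 m and height (world z) of scale between 0.156 and 0.164 m and angle between scale's own z axis and vertical below 0.08 rad and contact force between scale and stand above 0.5 N and value of joint reading below 0.0004 m and linear speed of scale below 0.02 m/s); the robot touches nothing.
It fails at once if the scale is pulled past 1 kg (snatched, or pulled against something stuck) (value of joint reading above 0.0034 m).
It fails at once if the pot is lifted more than 50 mm off the bench (height (world z) of pot above 0.05 m).
It fails at once if the pot is pushed or pulled by the scale with more than 14 N, or dropped or pressed with more than 22 N (contact force between pot and scale above 14 N or contact force between pot and anything else above 22 N).
It fails at once if the hand pushes on the pot (contact force between the fingers and pot above 2 N).
It fails at once if a bystander is moved more than 15 mm (distance of any of loupe, vernier_caliper, solder_spool from where it was at the start of the episode above 0.015 m).
It also fails if it takes over 72 s, if anything falls off the work surface, if the arm or the gripper's body presses on something with over 40 N, if the wrist force passes 120 N, or if a joint passes its speed limit or range.

## Robot

A 6-joint arm with a two-finger parallel gripper is mounted at the origin on a cart in front of the work surface, level with it; the furniture and walls round the work are solid. World frame = base frame: x ahead of the robot, y to its left, z up, the work surface at z = 0. Lengths are in m, angles in rad, forces in N, time in s.
With the tool pointing down it reaches from about 0.25 to 0.775 m from the base axis. Payload 4 kg.
Tool frame: the origin (TCP) lies at the very end of the fingers, on their centre line; the grasp point (between the pads) lies tcp_to_grasp behind it (tcp_to_grasp is the distance from the TCP to the grasp point, in m); z points along the fingers, y is the direction in which the jaws open and shut (so a half turn about z gives the same grasp; the last joint's range is limited). The gripper opens to 94 mm and grips with 3 to 60 N. Pads are 16 mm wide; open, the fingers measure 119 mm over their backs; the gripper's body (75 mm by 177 mm) begins 78 mm behind the grasp point.
Start: joints at [1.213, 0.087, 1.371, -0, 1.684, -0.103], TCP at [0.139, 0.532, 0.206] pointing down, gripper open.
Joint ranges: [-3.1, 3.1], [-0.76, 2.03], [0.27, 2.55], [-1.08, 4.22], [0.17, 2.65], [-2.57, 2.57]. Speed limits (rad/s): [2.79, 2.79, 3.14, 3.14, 3.14, 3.14].

## Interface

Orientations are given as [roll, pitch, yaw] about the fixed x, y, z axes, in that order (R = Rz(yaw) Ry(pitch) Rx(roll)).
In Python, from bench import * gives the robot as it stands.
- The arm moves only by the tool play_rows, never from a script. Its argument "rows" is a list of rows, each a list of 3 entries, a list of its own where there are three numbers: the finger opening in cm, from 0 to 9.4, then the shift along the world's x, y, z in cm, then the turn, a rotation vector about the world's x, y, z in rad. A call has 1 to 8 rows; each row is the pose to reach, as a shift and turn from the pose commanded when the call began; what a row does not reach only later rows make up. A row lasts 1/12 s, in which the tool goes at most 41.7 mm and 7.16 degrees, less where a joint would pass 70% of its speed; a pose out of reach is approached as far as the arm can. A call with a gripper value outside its range is refused whole. The fingers move at their own pace and stop on an object; the grip force is fixed at half the most. Time passes only in rows, so rows that repeat a pose let the fingers close. It gives the time, the measured TCP pose, the force and the opening at its end, in the units of the state.
- get_obs(): the state, without advancing time (a new reading comes with each control period).
- snapshot(name): name is "side" or "top" or "wrist"; returns a dict with "pixels" (400x640x3 uint8, red, green, blue), "fx", "fy", "cx", "cy" (pixels), "dist_coeffs" ([k1, k2, p1, p2, k3] as OpenCV has them; the pictures are not rectified), "rvec" (rotation vector, rad) and "tvec" (3), from world to camera coordinates, as OpenCV has them. Camera axes: x right, y down, z forward; pixel columns grow to the right and rows downward; lengths in m; the calibration is good to about 2 mm. A picture is of the moment at which its call begins. There is no depth.
- close_job(): hands the job in, once; it reports no verdict.
Trained networks look in the newest picture that a camera, given by its name, has taken for a name from the list of things; names that differ only in an ending like _2 or _b are one class to them, and where a whole thing is asked for, a point or a joint stands for the part that bears it (a point fixed in the world has none). Each returns a list of dicts, best first, with "confidence" (0 to 1); they miss things now and then, are a little off and sometimes report something else, mostly with a low value. They report only what shows in the picture. A call takes as long as a camera call. They do not tell look-alikes from the thing itself.
- silhouettes(camera, label): "mask" (400x640 bool, what is visible of it) and "point" ([row, column] in pixels, amid what is visible of it).
The state is a dict: "time": time; "joint_positions": joint angles; "qvel": joint speeds; "joint_torque": joint torques, N m; "tool_pos": TCP position; "ee_rot": TCP orientation; "wrist_force": force on the tool from outside, world axes, zero at the start; "wrist_torque": the same for the moment, N m; "width": finger opening in m.
Only numpy, scipy, OpenCV 4.12 (cv2) and the standard library are available. Lean on these libraries where they do the work, as an engineer would, in place of code of your own. Each camera call takes 0.05 s, during which the arm holds its last target. There are 200 camera calls.

## Working session

There is one attempt and no reset: what is moved stays moved. The work goes in short steps, Python scripts to look and compute and a tool call to move; the robot and the scene stay as the last step left them, time stands still between calls to the robot, and variables do not carry over. Pictures are saved under pics/ and viewed, about 8 in all and at most 12, crops included, and the job is handed in when it is done.

Besides the shell and the picture viewer there is one more tool, called after ">>>" as name([rows], argument=value, ...), one row to a line, values as JSON. play_rows: Moves the arm, as the interface text tells. Its arguments: {"type":"object","properties":{"rows":{"type":"array"}},"required":["rows"]}

```bash
ls; mkdir -p pics; cat > h.py <<'E'
from bench import *
import numpy as np, cv2
def cam(s):
    K=np.array([[s["fx"],0,s["cx"]],[0,s["fy"],s["cy"]],[0,0,1.]])
    return K,np.array(s["dist_coeffs"],float),np.array(s["rvec"],float),np.array(s["tvec"],float)
def ray(s,uv):
    K,d,r,t=cam(s);R=cv2.Rodrigues(r)[0]
    p=cv2.undistortPoints(np.array([[uv]],float),K,d)[0,0]
    return -R.T@t, R.T@np.array([p[0],p[1],1.])
def atz(s,uv,z):
    c,d=ray(s,uv);return c+d*(z-c[2])/d[2]
def proj(s,P):
    K,d,r,t=cam(s);return cv2.projectPoints(np.array(P,float).reshape(-1,1,3),r,t,K,d)[0][:,0]
def tri(obs):
    A=np.zeros((3,3));b=np.zeros(3)
    for s,uv in obs:
        c,d=ray(s,uv);d=d/np.linalg.norm(d);M=np.eye(3)-np.outer(d,d);A+=M;b+=M@c
    return np.linalg.solve(A,b)
def save(s,n,crop=None,f=1):
    im=s["pixels"][...,::-1]
    if crop: r0,r1,c0,c1=crop; im=im[r0:r1,c0:c1]
    cv2.imwrite("pics/"+n+".png",cv2.resize(im,None,fx=f,fy=f,interpolation=cv2.INTER_CUBIC))
E
python3 - <<'E'
from h import *
o=get_obs();print({k:np.round(v,3).tolist() for k,v in o.items()})
ims=[]
S={}
for n in("side","top","wrist"):
    s=snapshot(n);S[n]=s
    save(s,n)
    K,d,r,t=cam(s);print(n,"cam at",np.round(ray(s,(320,200)),3).tolist())
    for l in("pot","scale","grip","stand","ring","bail","hook","loupe","vernier_caliper","solder_spool"):
        for q in silhouettes(n,l):
            m=q["mask"];ys,xs=np.where(m)
            print(n,l,round(q["confidence"],2),np.round(q["point"]).tolist(),m.sum(),[ys.min(),ys.max(),xs.min(),xs.max()] if len(xs) else 0)
a=np.vstack([S["side"]["pixels"],S["top"]["pixels"]])[...,::-1]
cv2.imwrite("pics/a.png",cv2.resize(a,(480,600)))
E
```

```text
pics
{'time': 0.0, 'joint_positions': [1.213, 0.088, 1.372, -0.0, 1.684, -0.103], 'qvel': [-0.0, 0.0, 0.001, 0.001, 0.002, 0.001], 'joint_torque': [-0.0, -34.019, -30.242, 0.072, 0.033, -0.0], 'tool_pos': [0.138, 0.532, 0.204], 'ee_rot': [-3.139, -0.0, 2.887], 'wrist_force': [0.346, -0.259, 0.9], 'wrist_torque': [0.037, 0.061, -0.04], 'width': 0.094}
side cam at [[0.186, 0.488, 0.618], [0.462, -0.675, -0.576]]
side pot 0.59 [330.0, 351.0] 1339 [np.int64(300), np.int64(350), np.int64(332), np.int64(366)]
side pot 0.58 [249.0, 301.0] 836 [np.int64(228), np.int64(267), np.int64(288), np.int64(314)]
side scale 0.68 [145.0, 351.0] 593 [np.int64(129), np.int64(176), np.int64(342), np.int64(361)]
side grip 0.59 [147.0, 348.0] 695 [np.int64(128), np.int64(188), np.int64(341), np.int64(361)]
side stand 0.77 [193.0, 335.0] 1556 [np.int64(141), np.int64(216), np.int64(319), np.int64(366)]
side ring 0.54 [268.0, 299.0] 411 [np.int64(252), np.int64(275), np.int64(283), np.int64(320)]
side bail 0.98 [245.0, 303.0] 830 [np.int64(229), np.int64(267), np.int64(287), np.int64(314)]
side bail 0.86 [325
[... 1327 characters left out ...]
.int64(154), np.int64(200), np.int64(286), np.int64(356)]
top ring 0.59 [225.0, 313.0] 208 [np.int64(201), np.int64(231), np.int64(289), np.int64(319)]
top bail 0.82 [290.0, 264.0] 469 [np.int64(279), np.int64(303), np.int64(249), np.int64(274)]
top bail 0.75 [216.0, 308.0] 458 [np.int64(204), np.int64(227), np.int64(292), np.int64(315)]
top loupe 0.5 [251.0, 248.0] 159 [np.int64(242), np.int64(255), np.int64(240), np.int64(254)]
top vernier_caliper 0.62 [177.0, 312.0] 678 [np.int64(154), np.int64(199), np.int64(287), np.int64(356)]
top solder_spool 0.5 [145.0, 299.0] 297 [np.int64(135), np.int64(154), np.int64(291), np.int64(310)]
wrist cam at [[0.074, 0.55, 0.384], [0.225, -0.078, -0.971]]
```

```bash
python3 - <<'E'
import cv2,numpy as np
a=cv2.imread("pics/side.png")[110:370,210:390];b=cv2.imread("pics/top.png")[120:320,220:440]
a=cv2.resize(a,(400,578),interpolation=2);b=cv2.resize(b,(396,360),interpolation=2)
c=np.zeros((578,796,3),np.uint8);c[:,:400]=a;c[:360,400:]=b;cv2.imwrite("pics/b.png",c)
E
```

```text
(no output)
```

View pics/a.png

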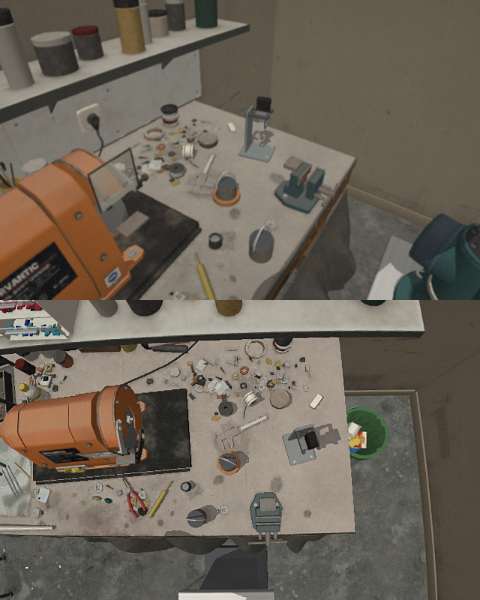

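View pics/b.png

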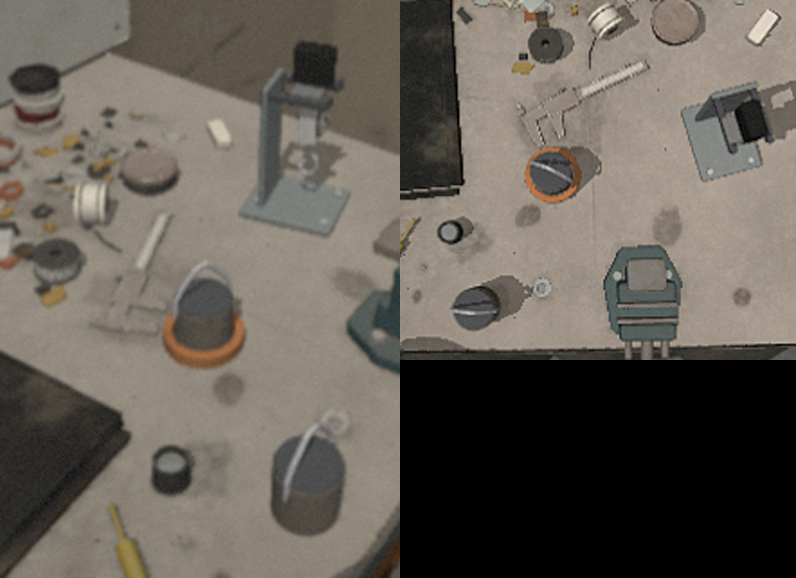

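In the side crop the pot in the orange ring is at side px (301,247) and top px (305,216). Its look-alike stands at side (350,327) and top (263,290). Image right in the top view is -y, so the ringed pot is the one farthest right, and that is my choice. The scale (black grip) is at side (351,145) and top (412,190), with the back plate on its left.

```bash
python3 - <<'E'
from h import *
s=snapshot("side");t=snapshot("top")
print("fx",s["fx"],t["fx"])
T=lambda a,b:np.round(tri([(s,a),(t,b)]),4)
# crop coords -> px ; side crop scale 400/180, top 396/220
sc=lambda u,v:(210+u/2.222,110+v/2.222); tc=lambda u,v:(220+(u-400)/1.8,120+v/1.8)
print("grip",T(sc(314,65),tc(751,122)))
print("pot lid mid",atz(t,tc(551,172),.058), atz(s,sc(205,293),.058))
print("ring", atz(t,tc(553,174),.016), atz(s,sc(204,335),.016))
print("bail ends",atz(t,tc(533,160),.058),atz(t,tc(573,182),.058))
print("bail apex side",atz(s,sc(203,264),.098))
print("base corners",[np.round(atz(t,tc(*p),.005),3).tolist() for p in((682,109),(706,181),(762,165))],[np.round(atz(s,sc(*p),.005),3).tolist() for p in((240,212),(335,233),(350,196))])
print("spool,loupe,cal",atz(t,(299,145),.02),atz(t,(248,250),.02))
E
```

```text
fx 404.2365794714006 376.2722123383065
grip [ 0.6162 -0.2655  0.1869]
pot lid mid [ 0.5777387  -0.02030913  0.058     ] [ 0.57780595 -0.02124479  0.058     ]
ring [ 0.57961146 -0.02013454  0.016     ] [ 0.5710406  -0.01017639  0.016     ]
bail ends [0.59475626 0.00400815 0.058     ] [ 0.5634179  -0.04991627  0.058     ]
bail apex side [ 0.57554266 -0.01575132  0.098     ]
base corners [[0.671, -0.208, 0.005], [0.565, -0.238, 0.005], [0.586, -0.32, 0.005]] [[0.668, -0.207, 0.005], [0.559, -0.238, 0.005], [0.581, -0.312, 0.005]]
spool,loupe,cal [ 0.76853613 -0.00729799  0.02      ] [0.49780425 0.1252522  0.02      ]
```

>>> play_rows([
  [9.4,[2,-3,8],[0,0,-0.1]],
  [9.4,[5,-6,10],[0,0,-0.2]],
  [9.4,[8,-9,12],[0,0,-0.3]],
  [9.4,[10.5,-12,12],[0,0,-0.4]],
  [9.4,[13,-15,12],[0,0,-0.5]],
  [9.4,[15,-18,12],[0,0,-0.6]],
  [9.4,[17,-21,12],[0,0,-0.7]],
  [9.4,[19,-24,12],[0,0,-0.8]],
])

```text
time: 2.42
tool_pos: [0.3175, 0.3083, 0.3259]
ee_rot: [3.14, -0.0, 2.082]
wrist_force: [0.3, 0.2, 0.3]
width: 0.0939
```

>>> play_rows([
  [9.4,[3,-3,0],[0,0,-0.1]],
  [9.4,[6,-6,0],[0,0,-0.2]],
  [9.4,[9,-9,0],[0,0,-0.24]],
  [9.4,[12,-12,0],[0,0,-0.24]],
  [9.4,[15,-15,0],[0,0,-0.24]],
  [9.4,[18,-18,0],[0,0,-0.24]],
  [9.4,[21,-21,0],[0,0,-0.24]],
  [9.4,[24,-24,0],[0,0,-0.24]],
])

```text
time: 3.08
tool_pos: [0.5535, 0.0722, 0.3253]
ee_rot: [3.141, -0.0, 1.846]
wrist_force: [0.0, 0.1, 0.1]
width: 0.0941
```

```bash
python3 - <<'E'
import bench;print([k for k in dir(bench) if k[0]!='_'],getattr(bench,'tcp_to_grasp',None))
from h import *
o=get_obs();print({k:np.round(v,3).tolist() for k,v in o.items()})
w=snapshot("wrist");save(w,"w1");print(w["fx"])
for l in("pot","bail","ring","vernier_caliper"):
    for q in silhouettes("wrist",l):
        ys,xs=np.where(q["mask"]);print(l,round(q["confidence"],2),q["point"],len(ys),ys.min(),ys.max(),xs.min(),xs.max())
print(proj(w,[.577,-.02,.093]))
E
```

```text
['IKError', 'close_job', 'get_obs', 'silhouettes', 'snapshot', 'tcp_to_grasp'] 0.0188
{'time': 3.083, 'joint_positions': [0.028, 0.114, 1.106, 0.0, 1.921, -0.248], 'qvel': [-0.675, 0.676, -0.728, 0.006, 0.049, -0.675], 'joint_torque': [1.013, -37.897, -27.791, -0.152, 0.125, 0.525], 'tool_pos': [0.553, 0.072, 0.325], 'ee_rot': [3.141, -0.0, 1.846], 'wrist_force': [0.003, 0.053, 0.089], 'wrist_torque': [-0.012, 0.053, -0.024], 'width': 0.094}
356.44360148090993
pot 0.93 [120.2, 210.0] 1990 96 144 187 239
pot 0.83 [230.3, 325.8] 1729 206 255 305 347
bail 0.73 [233.3, 326.2] 1689 206 255 305 347
bail 0.65 [120.5, 213.3] 2011 96 144 187 240
ring 0.95 [205.5, 328.9] 805 198 242 299 353
ring 0.7 [245.6, 463.4] 83 238 253 455 469
vernier_caliper 0.82 [241.3, 388.3] 1731 209 293 358 405
[[324.96184917 249.34656367]]
```

View crop.

```bash
python3 - <<'E'
from h import *
a=cv2.imread("pics/w1.png")[180:280,270:420];cv2.imwrite("pics/w1c.png",cv2.resize(a,(750,500),interpolation=2))
E
```

```text
(no output)
```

View pics/w1c.png

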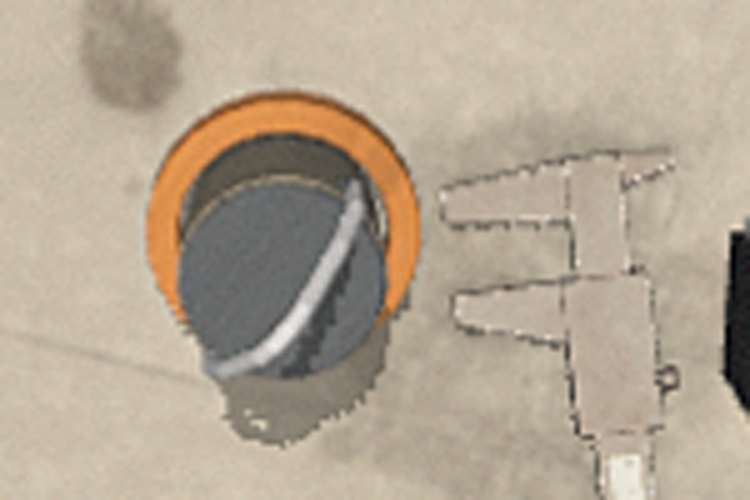

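>>> play_rows([
  [9.4,[1.5,-4,0],[0,0,0]],
  [9.4,[2,-8,0],[0,0,0]],
  [9.4,[2,-11,0],[0,0,0]],
  [9.4,[2,-12,0],[0,0,0]],
  [9.4,[2,-12,0],[0,0,0]],
  [9.4,[2,-12,0],[0,0,0]],
  [9.4,[2,-12,0],[0,0,0]],
])

```text
time: 3.92
tool_pos: [0.572, -0.0438, 0.3259]
ee_rot: [3.14, -0.0, 1.849]
wrist_force: [0.8, -0.3, 0.5]
width: 0.094
```

```bash
python3 - <<'E'
from h import *
o=get_obs();print(o["tool_pos"],o["joint_positions"])
w=snapshot("wrist");save(w,"w2")
p=proj(w,[.577,-.02,.093])[0];print(p, proj(w,[.617,-.266,.211]))
np.save("w2.npy",w,allow_pickle=True)
u,v=p.astype(int);save(w,"w2c",(max(0,v-60),v+60,max(0,u-80),u+80),4);print(v-60,u-80)
E
```

```text
[ 0.57203931 -0.04383005  0.32589621] [-1.75845126e-01  1.49651510e-01  1.06486481e+00  9.69036822e-04
  1.92591709e+00 -4.54118388e-01]
[336.57360531 154.22055742] [[309.55446233 411.11363701]]
94 256
```

View pics/w2c.png

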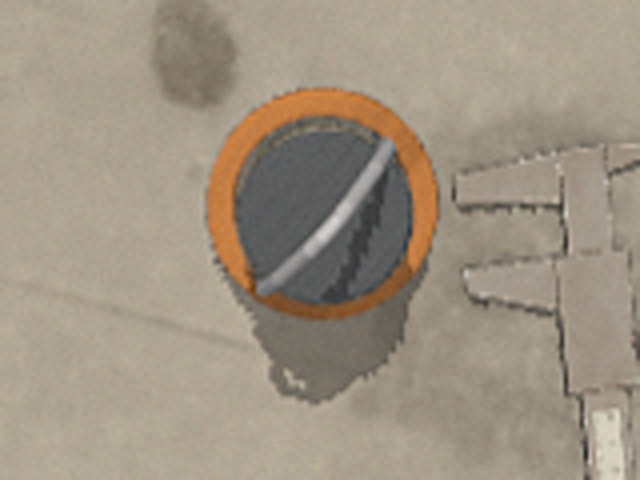

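The two crops confirm the ringed pot. In w2c the ring centre is near crop (323,203) and the lid near (323,212). The bail wire runs from (392,140) to (258,292), and the caliper lies clear to the right.

```bash
python3 - <<'E'
from h import *
w=np.load("w2.npy",allow_pickle=True).item()
f=lambda u,v:(256+u/4-.5+.125,94+v/4-.5+.125)
r=atz(w,f(323.5,203.5),.010);l=atz(w,f(323,211),.058)
a=atz(w,f(392,140),.054);b=atz(w,f(258,292),.054)
print(r,l,a,b,(a+b)/2,"wire ang",np.degrees(np.arctan2(*(a-b)[[1,0]])),np.linalg.norm(a-b))
# segment ring & lid properly
im=w["pixels"];hsv=cv2.cvtColor(im,cv2.COLOR_RGB2HSV)
m=cv2.inRange(hsv,(3,120,80),(20,255,255));m[:110]=0;m[190:]=0;m[:,:295]=0;m[:,380:]=0
c=np.vstack(cv2.findContours(m,0,1)[0]);h=cv2.convexHull(c);e=cv2.fitEllipse(h);print(e,atz(w,e[0],.013))
# wire midpoint consistent: apex height from pixel where plane crosses
print("cam",ray(w,(320,200))[0])
for z in(.0955,):
  for xy in(r,l,(a+b)/2): print(f and [(np.array(proj(w,[xy[0],xy[1],z])[0])-(256,94))*4])
for x in(3,): pass
s=snapshot("side");np.save("s2.npy",s,allow_pickle=True)
for xy in(r,l):print("side apex pred",proj(s,[xy[0],xy[1],.0955]),"seen ~(301.8,228.6)")
save(s,"s2")
E
```

```text
[ 0.57803197 -0.01534784  0.01      ] [ 0.57607977 -0.0141262   0.058     ] [0.5907786 0.01268   0.054    ] [ 0.56359494 -0.04478291  0.054     ] [ 0.57718677 -0.01605146  0.054     ] wire ang 64.68282718408469 0.06356836481412848
((336.2001037597656, 144.55003356933594), (57.3570556640625, 57.64278793334961), 48.543609619140625) [ 0.57750231 -0.01530786  0.013     ]
cam [0.55275246 0.02070046 0.50431368]
[array([330.55973415, 227.24205009])]
[array([325.2126856 , 221.25501641])]
[array([327.03638609, 228.79292375])]
side apex pred [[300.27574663 229.40550267]] seen ~(301.8,228.6)
side apex pred [[300.67469392 230.07617612]] seen ~(301.8,228.6)
```

>>> play_rows([
  [9.4,[0,-4,0],[0,0,0]],
  [9.4,[0,-8,0],[0,0,0]],
  [9.4,[1,-12,0],[0,0,0]],
  [9.4,[2,-16,0],[0,0,0]],
  [9.4,[3,-20,0],[0,0,0]],
  [9.4,[4,-22,0],[0,0,0]],
  [9.4,[4,-22,0],[0,0,0]],
  [9.4,[4,-22,0],[0,0,0]],
])

```text
time: 4.68
tool_pos: [0.6128, -0.2657, 0.3236]
ee_rot: [-3.14, -0.002, 1.847]
wrist_force: [-0.3, 0.3, -0.9]
width: 0.094
```

```bash
python3 - <<'E'
from h import *
o=get_obs();print(o["tool_pos"],o["ee_rot"],o["joint_positions"])
w=snapshot("wrist");save(w,"w3");np.save("w3.npy",w,allow_pickle=True)
p=proj(w,[.617,-.266,.211])[0];print(p)
for l in("grip","scale","stand"):
    for q in silhouettes("wrist",l):
        ys,xs=np.where(q["mask"]);print(l,round(q["confidence"],2),q["point"],len(ys),ys.min(),ys.max(),xs.min(),xs.max(),cv2.minAreaRect(np.c_[xs,ys].astype(np.float32)))
u,v=p.astype(int);print(v-80,u-100);save(w,"w3c",(max(0,v-80),min(400,v+70),u-100,u+100),4)
E
```

```text
[ 0.61278378 -0.26574175  0.32361067] [-3.14028911e+00 -2.18636750e-03  1.84675125e+00] [-4.94375834e-01  3.82194616e-01  7.82271680e-01  7.20743827e-04
  1.97958432e+00 -7.70046497e-01]
[332.19114515 197.72607679]
grip 0.74 [184.7, 330.7] 2450 152 210 305 356 ((330.5, 181.0), (58.0, 51.0), 90.0)
scale 0.88 [183.1, 329.1] 2515 152 210 305 356 ((330.5, 181.0), (58.0, 51.0), 90.0)
stand 0.82 [153.6, 355.2] 4019 128 211 298 383 ((340.142333984375, 169.5183563232422), (85.70787048339844, 81.0526351928711), 1.6365771293640137)
117 232
```

View pics/w3c.png

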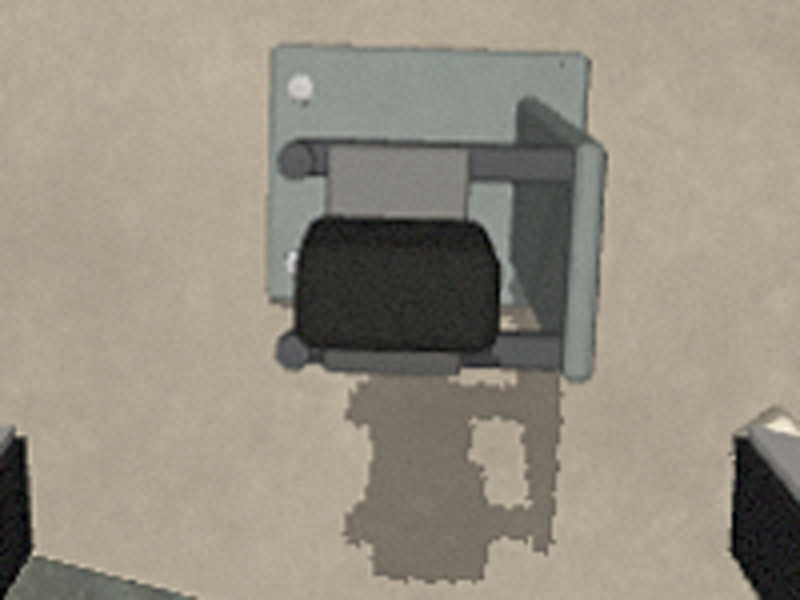

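In w3c the back plate is on image right, which is world +x. So the scale's x axis points at about +16°, and its front faces the robot. The grip is at crop (398,285), with its 24 mm side vertical in the image. The tool therefore needs a 90° turn before grasping. Next I'll fit the grip box for an accurate pose.

```bash
cat > fit.py <<'E'
from h import *
from scipy.optimize import minimize
def fitgrip(w,x0,z=.189,thr=60,pad=70):
    u,v=proj(w,[x0[0],x0[1],z])[0].astype(int)
    g=w["pixels"].max(2);m=np.zeros(g.shape,np.uint8);sl=np.s_[max(v-pad,0):v+pad,u-pad:u+pad]
    m[sl]=(g[sl]<thr)
    n,lab,st,_=cv2.connectedComponentsWithStats(cv2.morphologyEx(m,cv2.MORPH_OPEN,np.ones((3,3),np.uint8)));k=1+np.argmax(st[1:,4]);m=(lab==k).astype(np.uint8)
    B=np.array([[a*.022,b*.012,c*.022] for a in(-1,1) for b in(-1,1) for c in(-1,1)])
    M=cv2.GaussianBlur(cv2.resize(m.astype(np.float32),None,fx=4,fy=4),(0,0),3)
    def cost(p):
        c,s=np.cos(p[2]),np.sin(p[2]);R=np.array([[c,-s,0],[s,c,0],[0,0,1]])
        q=proj(w,B@R.T+[p[0],p[1],z])*4+1.5
        h=cv2.convexHull((q*16).round().astype(np.int32)).astype(np.int32)
        I=np.zeros(M.shape,np.uint8);cv2.fillConvexPoly(I,h,1,shift=4)
        return np.abs(cv2.GaussianBlur(I.astype(np.float32),(0,0),3)-M).sum()/16
    sim=np.array([x0,x0+[.006,0,0],x0+[0,.006,0],x0+[0,0,.1]])
    r=minimize(cost,x0,method="Nelder-Mead",options=dict(initial_simplex=sim,xatol=1e-4,fatol=.1))
    return r.x,r.fun,st[k]
E
python3 - <<'E'
from fit import *
w=np.load("w3.npy",allow_pickle=True).item()
print(fitgrip(w,np.array([.615,-.266,.27])))
f=lambda u,v:(232+u/4-.375,117+v/4-.375)
# prong tips, back plate top, base corners
for n,p,z in(("tipL",(297,160),.166),("tipR",(293,352),.166),("base",(270,45),.004),("base",(590,57),.004),("base",(268,300),.004)):
    print(n,atz(w,f(*p),z))
E
```

```text
(array([ 0.61436847, -0.26110089,  0.19817356]), np.float64(277.8697204589844), array([ 306,  171,   51,   35, 1613], dtype=int32))
tipL [ 0.5856176  -0.24441471  0.166     ]
tipR [ 0.59683498 -0.28986103  0.166     ]
base [ 0.56214755 -0.2293091   0.004     ]
base [ 0.66948064 -0.20307828  0.004     ]
base [ 0.58451665 -0.31639918  0.004     ]
```

>>> play_rows([
  [9.4,[0,0,0],[0,0,-0.12]],
  [9.4,[0,0,0],[0,0,-0.24]],
  [9.4,[0,0,0],[0,0,-0.36]],
  [9.4,[0,0,0],[0,0,-0.48]],
  [9.4,[0,0,0],[0,0,-0.6]],
  [9.4,[0,0,0],[0,0,-0.72]],
  [9.4,[0,0,0],[0,0,-0.84]],
  [9.4,[0,0,0],[0,0,-0.96]],
])

```text
time: 5.55
tool_pos: [0.6123, -0.2641, 0.3264]
ee_rot: [3.14, -0.0, 0.883]
wrist_force: [0.5, 0.1, -0.1]
width: 0.094
```

>>> play_rows([
  [9.4,[0,0,0],[0,0,-0.12]],
  [9.4,[0,0,0],[0,0,-0.24]],
  [9.4,[0,0,0],[0,0,-0.36]],
  [9.4,[0,0,0],[0,0,-0.48]],
  [9.4,[0,0,0],[0,0,-0.6]],
  [9.4,[0,0,0],[0,0,-0.61]],
  [9.4,[0,0,0],[0,0,-0.61]],
  [9.4,[0,0,0],[0,0,-0.61]],
])

```text
time: 6.22
tool_pos: [0.6123, -0.265, 0.3258]
ee_rot: [3.141, -0.001, 0.28]
wrist_force: [0.4, 0.7, 0.1]
width: 0.0942
```

```bash
python3 - <<'E'
from fit import *
o=get_obs();print(o["tool_pos"],o["ee_rot"],o["joint_positions"])
w=snapshot("wrist");save(w,"w4");np.save("w4.npy",w,allow_pickle=True)
print(fitgrip(w,np.array([.615,-.266,.27])))
E
```

```text
[ 0.61233802 -0.2650087   0.32578466] [ 3.14095840e+00 -6.43216927e-04  2.80394874e-01] [-4.93372310e-01  3.78524738e-01  7.82807199e-01 -4.54570195e-06
  1.97935739e+00  7.97027538e-01]
(array([ 0.61627069, -0.26157316,  0.23389423]), np.float64(232.81251525878906), array([ 313,  158,   28,   55, 1418], dtype=int32))
```

>>> play_rows([
  [9.4,[0.2,0.2,-2],[0,0,-0.04]],
  [9.4,[0.3,0.35,-5],[0,0,-0.04]],
  [9.4,[0.3,0.35,-8],[0,0,-0.04]],
  [9.4,[0.3,0.35,-11],[0,0,-0.04]],
  [9.4,[0.3,0.35,-13.5],[0,0,-0.04]],
  [9.4,[0.3,0.35,-14.8],[0,0,-0.04]],
  [9.4,[0.3,0.35,-15.3],[0,0,-0.04]],
  [9.4,[0.3,0.35,-15.3],[0,0,-0.04]],
])

```text
time: 6.93
tool_pos: [0.6149, -0.2622, 0.171]
ee_rot: [-3.14, 0.002, 0.237]
wrist_force: [0.2, 0.1, 0.2]
width: 0.0937
```

```bash
python3 - <<'E'
from h import *
o=get_obs();print(o["tool_pos"],o["ee_rot"],o["wrist_force"],o["wrist_torque"])
w=snapshot("wrist");s=snapshot("side")
a=s["pixels"][100:230,290:400][...,::-1];b=w["pixels"][:,120:520][...,::-1]
a=cv2.resize(a,(390,460),interpolation=2);b=cv2.resize(b,(400,400));c=np.zeros((460,790,3),np.uint8);c[:,:390]=a;c[:400,390:]=b;cv2.imwrite("pics/g1.png",c)
E
```

```text
[ 0.61494242 -0.26216345  0.17102631] [-3.14025235e+00  1.63024991e-03  2.37442121e-01] [0.22919781 0.07093202 0.21096546] [ 0.01939832  0.16271295 -0.05434614]
```

View pics/g1.png

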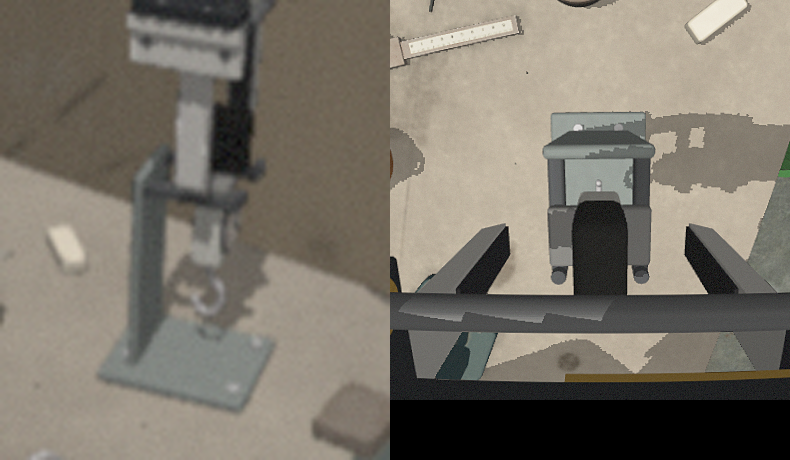

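The view shows the fingers at px 508 and 685, either side of the grip at 600, so it is centred. Closing.

>>> play_rows([
  [2,[0,0,0],[0,0,0]],
  [2,[0,0,0],[0,0,0]],
  [1,[0,0,0],[0,0,0]],
  [1,[0,0,0],[0,0,0]],
  [0,[0,0,0],[0,0,0]],
  [0,[0,0,0],[0,0,0]],
  [0,[0,0,0],[0,0,0]],
  [0,[0,0,0],[0,0,0]],
])

```text
time: 7.7
tool_pos: [0.6153, -0.2624, 0.172]
ee_rot: [-3.142, 0.0, 0.237]
wrist_force: [0.1, -0.2, -0.0]
width: 0.044
```

```bash
python3 - <<'E'
from h import *
import time
for i in range(4):
    snapshot("top");o=get_obs();print(o["tool_pos"],o["width"],o["wrist_force"])
E
```

```text
[ 0.61530623 -0.2624195   0.17201399] 0.040171317153605696 [-0.10369402  0.81106475  0.12209071]
[ 0.61532196 -0.2624103   0.17199649] 0.036286340227366 [0.36494007 0.45430201 0.45724166]
[ 0.61530296 -0.26243247  0.17201394] 0.03206302071104232 [-0.8930466  -0.11202239 -0.17942618]
[ 0.61531353 -0.26242507  0.17204115] 0.028137766140853757 [0.44292954 1.20006957 0.12097361]
```

>>> play_rows([
  [0,[0,0,0],[0,0,0]],
  [0,[0,0,0],[0,0,0]],
  [0,[0,0,0],[0,0,0]],
  [0,[0,0,0.3],[0,0,0]],
  [0,[0,0,0.8],[0,0,0]],
  [0,[0,0,1.4],[0,0,0]],
  [0,[0,0,2.0],[0,0,0]],
  [0,[0,0,2.0],[0,0,0]],
])

```text
time: 8.57
tool_pos: [0.6161, -0.2628, 0.1945]
ee_rot: [3.139, -0.003, 0.237]
wrist_force: [0.5, 0.2, -1.9]
width: 0.0239
```

```bash
python3 - <<'E'
from h import *
o=get_obs();print(o["tool_pos"],o["ee_rot"],o["width"],o["wrist_force"])
s=snapshot("side");save(s,"lift",(100,230,290,400),4)
print(proj(s,[o["tool_pos"][0],o["tool_pos"][1],.209]))
E
```

```text
[ 0.61611724 -0.26276784  0.19446113] [ 3.13922595e+00 -2.64849626e-03  2.36900925e-01] 0.023860443927655333 [ 0.53482723  0.16085205 -1.92358263]
[[351.28688206 131.15942062]]
```

View pics/lift.png

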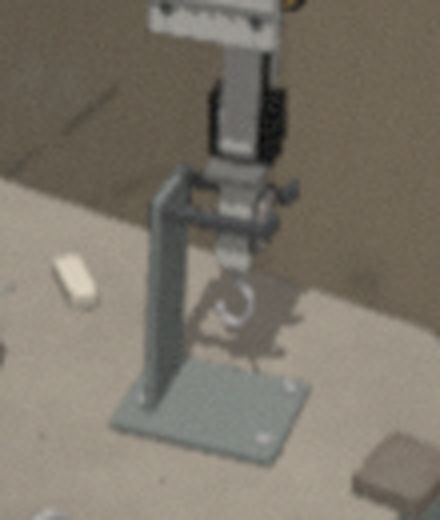

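>>> play_rows([
  [0,[-0.5,-0.12,0],[0,0,0]],
  [0,[-2,-0.5,0],[0,0,0]],
  [0,[-4,-1,0],[0,0,0]],
  [0,[-6,-1.5,0],[0,0,0]],
  [0,[-7.8,-1.9,0],[0,0,0]],
  [0,[-7.8,-1.9,2],[0,0,0]],
  [0,[-7.8,-1,4],[0,0,-0.1]],
  [0,[-7.8,1,6],[0,0,-0.2]],
])

```text
time: 9.28
tool_pos: [0.5357, -0.254, 0.2513]
ee_rot: [-3.141, 0.003, 0.028]
wrist_force: [0.8, 1.1, -2.0]
width: 0.0239
```

>>> play_rows([
  [0,[0,3,0],[0,0,-0.1]],
  [0,[0,6.5,0],[0,0,-0.2]],
  [0,[0,10,0],[0,0,-0.3]],
  [0,[0,13.5,0],[0,0,-0.4]],
  [0,[0,17,0],[0,0,-0.48]],
  [0,[0,20,0],[0,0,-0.48]],
  [0,[0,23,0],[0,0,-0.48]],
  [0,[0,25,0],[0,0,-0.48]],
])

```text
time: 9.95
tool_pos: [0.5365, 0.0002, 0.252]
ee_rot: [-3.141, 0.001, -0.441]
wrist_force: [-0.1, 0.2, -2.8]
width: 0.024
```

>>> play_rows([
  [0,[0,0.5,0],[0,0,0]],
  [0,[0,0.5,0],[0,0,0]],
  [0,[0,0.5,0],[0,0,0]],
])

```text
time: 10.2
tool_pos: [0.5371, 0.0019, 0.2519]
ee_rot: [3.14, -0.0, -0.443]
wrist_force: [-0.4, -0.2, -2.0]
width: 0.0237
```

```bash
python3 - <<'E'
from h import *
o=get_obs();print(o["tool_pos"],o["ee_rot"],o["width"],o["wrist_force"],o["joint_positions"])
F=[]
for i in range(6):
    snapshot("side");F.append(get_obs()["wrist_force"])
print(np.mean(F,0),np.std(F,0))
E
```

```text
[0.53709266 0.00190675 0.25190534] [ 3.14045866e+00 -3.54885375e-05 -4.43324554e-01] 0.023664177836433237 [-0.35280014 -0.18530595 -1.99772465] [-1.01318306e-01  5.44276479e-02  1.31440185e+00 -1.10270602e-03
  1.77310991e+00  1.91258121e+00]
[ 0.01404972  0.0794704  -1.92865078] [0.43065097 0.38089101 0.46340617]
```

>>> play_rows([
  [0,[0,0,-1],[0,0,0]],
  [0,[0,0,-2.5],[0,0,0]],
  [0,[0,0,-4],[0,0,0]],
  [0,[0,0,-5],[0,0,0]],
  [0,[0,0,-5.4],[0,0,0]],
  [0,[0,0,-5.4],[0,0,0]],
  [0,[0,0,-5.4],[0,0,0]],
])

```text
time: 11.08
tool_pos: [0.5374, 0.0025, 0.1982]
ee_rot: [3.142, -0.0, -0.443]
wrist_force: [-0.3, 0.6, -1.6]
width: 0.0236
```

```bash
python3 - <<'E'
from h import *
o=get_obs();p=o["tool_pos"];print(p,o["ee_rot"],o["wrist_force"])
s=snapshot("side");w=snapshot("wrist");t=snapshot("top")
np.save("v.npy",dict(s=s,w=w,t=t),allow_pickle=True)
h=[p[0],p[1],p[2]-.1195];b=[.577,-.0155,.093]
for n,q in(("s",s),("w",w),("t",t)):print(n,proj(q,[h,b,p]))
u,v=proj(s,b)[0].astype(int)-(6,8);print("side crop org",u-50,v-75);save(s,"h_s",(v-75,v+45,u-50,u+50),4)
a=cv2.imread("pics/h_s.png");u,v=proj(w,b)[0].astype(int);u=max(u,60);v=max(v,60);v=min(v,340);print("wrist crop org",u-60,v-60)
save(w,"h_w",(v-60,v+60,u-50,u+50),4);b2=cv2.imread("pics/h_w.png");print(a.shape,b2.shape)
cv2.imwrite("pics/h.png",np.hstack([a,b2]))
E
```

```text
[0.53742996 0.00250377 0.19821959] [ 3.14156163e+00 -9.18953383e-05 -4.43285027e-01] [-0.33547876  0.64643821 -1.58876352]
s [[311.18234138 248.29993307]
 [300.73688181 230.50983158]
 [311.51764462 198.93256296]]
w [[328.1119389  191.0389025 ]
 [327.29228019 141.21295044]
 [328.68575827 238.62983335]]
t [[293.91491985 231.6800996 ]
 [300.77435948 214.25210634]
 [288.19962456 227.65430728]]
side crop org 244 147
wrist crop org 267 81
(480, 400, 3) (480, 400, 3)
```

View pics/h.png

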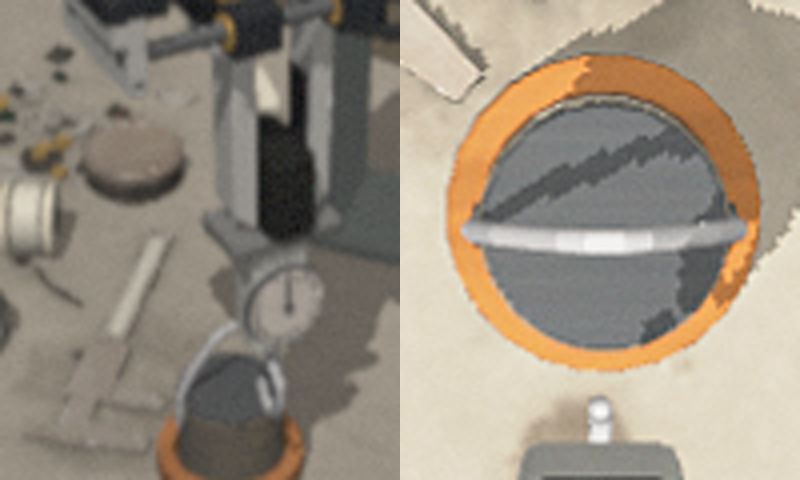

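The dial needle is straight up. In the wrist half of the picture the hook tip, crop (599,410), lines up with the middle of the bail, (605,238), to about 1 mm, and the wire runs square to the approach. I'll lower 3 mm, correct 0.8 mm sideways and advance 43 mm.

>>> play_rows([
  [0,[0,0,-0.3],[0,0,0]],
  [0,[0.6,-0.36,-0.3],[0,0,0]],
  [0,[1.3,-0.68,-0.3],[0,0,0]],
  [0,[2.0,-1.02,-0.3],[0,0,0]],
  [0,[2.7,-1.35,-0.3],[0,0,0]],
  [0,[3.3,-1.64,-0.3],[0,0,0]],
  [0,[3.86,-1.91,-0.3],[0,0,0]],
  [0,[3.86,-1.91,-0.3],[0,0,0]],
])

```text
time: 11.9
tool_pos: [0.577, -0.0173, 0.1947]
ee_rot: [3.141, 0.0, -0.444]
wrist_force: [-0.8, -0.5, -1.5]
width: 0.0237
```

```bash
cat > look.py <<'E'
from h import *
import sys
n=sys.argv[1]
F=[]
o=get_obs();p=o["tool_pos"]
for i in range(2):
    s=snapshot("side");F.append(get_obs()["wrist_force"])
w=snapshot("wrist");F.append(get_obs()["wrist_force"])
print(o["time"],p,o["ee_rot"],np.mean(F,0))
u,v=proj(s,[p[0],p[1],p[2]-.06])[0].astype(int);save(s,n+"s",(v-30,v+70,u-40,u+40),5);a=cv2.imread("pics/"+n+"s.png")
u,v=proj(w,[.577,-.0155,.093])[0].astype(int);v=max(v,50);save(w,n+"w",(v-50,v+50,u-40,u+40),5);b=cv2.imread("pics/"+n+"w.png")
print("wrist org",u-40,v-50,proj(w,[.577,-.0155,.093]));cv2.imwrite("pics/"+n+".png",np.hstack([a,b]))
E
python3 look.py k1
```

```text
11.9 [ 0.57703455 -0.0173156   0.19466323] [ 3.14120815e+00  3.02860404e-05 -4.43923567e-01] [-0.08028878  0.23036024 -2.53376531]
wrist org 286 144 [[326.13343257 194.77797241]]
```

View pics/k1.png

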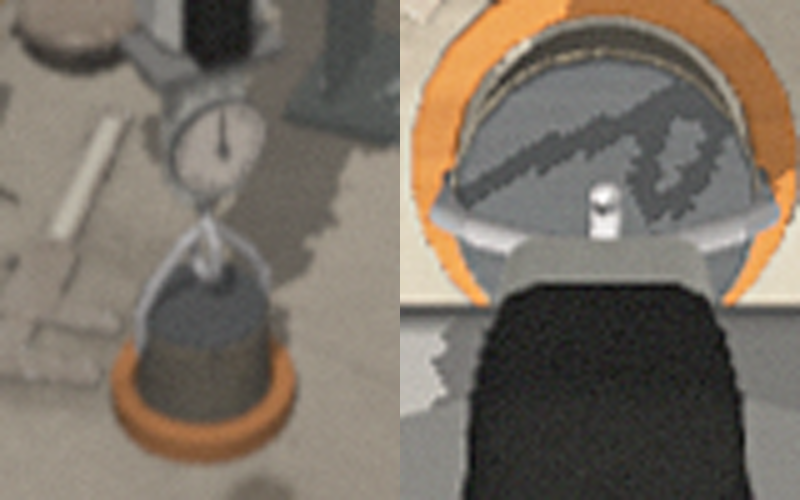

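The hook is through the arch: in the wrist view its tip is at crop (605,195), beyond the wire, with the bail ends centred at 607. The needle still reads zero. Next I'll build a dial reader and raise the scale towards contact, which I expect after about 18 mm.

```bash
cat > dial.py <<'E'
from h import *
TH=np.radians(np.arange(-60,330,3))
def prof(s,p,yaw,zo,xo=-.017,yo=0.):
    X=np.array([np.cos(yaw),np.sin(yaw),0]);Y=np.array([-X[1],X[0],0]);Z=np.array([0,0,1.])
    c=np.array(p)+xo*X+yo*Y+zo*Z
    g=cv2.cvtColor(s["pixels"],cv2.COLOR_RGB2GRAY).astype(np.float32)
    rr=np.linspace(.004,.0135,8)
    P=np.array([c+r*(np.cos(t)*Z-np.sin(t)*Y) for t in TH for r in rr])
    q=proj(s,P).astype(np.float32)
    v=cv2.remap(g,q[:,:1],q[:,1:],cv2.INTER_LINEAR).reshape(len(TH),-1).mean(1)
    return v,proj(s,c)[0]
def read(s,p,yaw,zo,xo=-.017,yo=0.):
    v,_=prof(s,p,yaw,zo,xo,yo);d=np.clip(np.median(v)-v-0.3*(np.median(v)-v.min()),0,None)
    k=d.argmax();i=np.arange(max(k-8,0),min(k+9,len(d)));a=np.degrees((d[i]*TH[i]).sum()/d[i].sum())
    return a,a/.324, np.median(v)-v.min()
E
python3 - <<'E'
from dial import *
o=get_obs();p=o["tool_pos"];s=snapshot("side")
u,v=proj(s,[p[0],p[1],p[2]-.06])[0].astype(int);print("seen dial centre",u-40+217/5,v-30+148/5)
for zo in np.arange(-.075,-.03,.005):
    print(round(zo,4),prof(s,p,-.443,zo)[1],read(s,p,-.443,zo))
E
```

```text
seen dial centre 304.4 213.6
-0.075 [305.32711272 224.7223729 ] (np.float64(136.51389879030862), np.float64(421.3391937972488), np.float32(13.532715))
-0.07 [305.31870158 222.72942363] (np.float64(273.30203416541815), np.float64(843.5247968068461), np.float32(10.932495))
-0.065 [305.31025999 220.72180735] (np.float64(238.82394468925477), np.float64(737.1109403989344), np.float32(22.173767))
-0.06 [305.30178804 218.69938029] (np.float64(214.5360144459978), np.float64(662.1481927345611), np.float32(26.443726))
-0.055 [305.29328581 216.6619971 ] (np.float64(0.09369975299943067), np.float64(0.28919676851676135), np.float32(27.545715))
-0.05 [305.28475339 214.60951082] (np.float64(-3.3789585357722647), np.float64(-10.428884369667482), np.float32(45.37018))
-0.045 [305.27619089 212.54177289] (np.float64(-3.799857827082851), np.float64(-11.727956256428552), np.float32(39.537598))
-0.04 [305.26759842 210.45863312] (np.float64(172.7855855693844), np.float64(533.2888443499519), np.float32(28.89502))
-0.035 [305.2589761  208.35993966] (np.float64(181.6259588538065), np.float64(560.5739470796497), np.float32(41.201843))
```

>>> play_rows([
  [0,[0,0,0.3],[0,0,0]],
  [0,[0,0,0.6],[0,0,0]],
  [0,[0,0,0.9],[0,0,0]],
  [0,[0,0,1.1],[0,0,0]],
  [0,[0,0,1.3],[0,0,0]],
  [0,[0,0,1.4],[0,0,0]],
  [0,[0,0,1.4],[0,0,0]],
])

```text
time: 12.68
tool_pos: [0.5761, -0.0165, 0.2096]
ee_rot: [-3.141, -0.001, -0.443]
wrist_force: [0.6, -0.6, -1.8]
width: 0.0235
```

```bash
python3 - <<'E'
from dial import *
o=get_obs();p=o["tool_pos"];s=snapshot("side");print(p,o["wrist_force"])
u,v=proj(s,[p[0],p[1],p[2]-.06])[0].astype(int);print("seen dial centre",u-40+217/5,v-30+148/5)
for zo in (-.055,-.05,-.045,-.04,-.035): print(zo,[np.round(read(s,p,-.443,zo,-.017,y)[:2]).tolist() for y in(-.002,0,.002)],prof(s,p,-.443,zo)[1])
E
```

```text
[ 0.57609129 -0.01654497  0.20958107] [ 0.567851   -0.55460146 -1.84538894]
seen dial centre 304.4 207.6
-0.055 [[-13.0, -39.0], [-1.0, -3.0], [11.0, 34.0]] [305.1895754  210.57023546]
-0.05 [[-19.0, -59.0], [-3.0, -11.0], [12.0, 36.0]] [305.18066464 208.4728503 ]
-0.045 [[-16.0, -49.0], [-2.0, -7.0], [12.0, 38.0]] [305.17172226 206.35977329]
-0.04 [[197.0, 608.0], [179.0, 554.0], [162.0, 500.0]] [305.16274837 204.23084947]
-0.035 [[195.0, 602.0], [182.0, 562.0], [169.0, 521.0]] [305.15374312 202.08592217]
```

>>> play_rows([
  [0,[0,0,0.05],[0,0,0]],
  [0,[0,0,0.1],[0,0,0]],
  [0,[0,0,0.15],[0,0,0]],
  [0,[0,0,0.2],[0,0,0]],
  [0,[0,0,0.2],[0,0,0]],
  [0,[0,0,0.2],[0,0,0]],
])

```text
time: 13.23
tool_pos: [0.5759, -0.0165, 0.2111]
ee_rot: [3.142, -0.0, -0.443]
wrist_force: [-0.1, 0.2, -2.5]
width: 0.024
```

```bash
cat > rd.py <<'E'
from dial import *
F=[];A=[]
for i in range(3):
    s=snapshot("side");o=get_obs();F.append(o["wrist_force"]);A.append([*read(s,o["tool_pos"],o["ee_rot"][2],-.048)])
print(o["time"],np.round(o["tool_pos"],4),"F",np.round(np.mean(F,0),2),"deg,g,contrast",np.round(A,0).tolist())
E
python3 rd.py
```

```text
13.3833 [ 0.5759 -0.0165  0.2111] F [ 0.02  0.71 -2.1 ] deg,g,contrast [[-4.0, -11.0, 46.0], [-4.0, -13.0, 45.0], [-4.0, -11.0, 43.0]]
```

>>> play_rows([
  [0,[0,0,0.02],[0,0,0]],
  [0,[0,0,0.05],[0,0,0]],
  [0,[0,0,0.08],[0,0,0]],
  [0,[0,0,0.1],[0,0,0]],
  [0,[0,0,0.1],[0,0,0]],
  [0,[0,0,0.1],[0,0,0]],
])

```text
time: 13.88
tool_pos: [0.5759, -0.0165, 0.2118]
ee_rot: [3.141, 0.0, -0.443]
wrist_force: [0.6, 0.2, -4.1]
width: 0.0238
```

```bash
python3 rd.py
```

```text
14.0333 [ 0.5759 -0.0165  0.2119] F [-0.25 -0.1  -3.81] deg,g,contrast [[30.0, 93.0, 36.0], [31.0, 95.0, 34.0], [33.0, 102.0, 36.0]]
```

>>> play_rows([
  [0,[0,0,0.01],[0,0,0]],
  [0,[0,0,0.03],[0,0,0]],
  [0,[0,0,0.03],[0,0,0]],
  [0,[0,0,0.03],[0,0,0]],
  [0,[0,0,0.03],[0,0,0]],
])

```text
time: 14.45
tool_pos: [0.5759, -0.0165, 0.2123]
ee_rot: [3.141, 0.0, -0.443]
wrist_force: [0.4, -0.2, -4.2]
width: 0.0238
```

```bash
python3 rd.py
```

```text
14.6 [ 0.5759 -0.0165  0.2123] F [ 0.39  0.31 -3.58] deg,g,contrast [[56.0, 173.0, 31.0], [55.0, 170.0, 25.0], [58.0, 179.0, 29.0]]
```

>>> play_rows([
  [0,[0,0,0.004],[0,0,0]],
  [0,[0,0,0.004],[0,0,0]],
  [0,[0,0,0.004],[0,0,0]],
  [0,[0,0,0.004],[0,0,0]],
  [0,[0,0,0.004],[0,0,0]],
  [0,[0,0,0.004],[0,0,0]],
  [0,[0,0,0.004],[0,0,0]],
  [0,[0,0,0.004],[0,0,0]],
])

```text
time: 15.27
tool_pos: [0.5759, -0.0165, 0.2124]
ee_rot: [3.141, 0.0, -0.443]
wrist_force: [0.3, 0.6, -5.0]
width: 0.0238
```

>>> play_rows([
  [0,[0,0,0],[0,0,0]],
  [0,[0,0,0],[0,0,0]],
  [0,[0,0,0],[0,0,0]],
  [0,[0,0,0],[0,0,0]],
  [0,[0,0,0],[0,0,0]],
  [0,[0,0,0],[0,0,0]],
  [0,[0,0,0],[0,0,0]],
  [0,[0,0,0],[0,0,0]],
])

```text
time: 15.93
tool_pos: [0.5759, -0.0165, 0.2124]
ee_rot: [3.141, 0.0, -0.443]
wrist_force: [-0.1, -0.4, -5.3]
width: 0.0237
```

```bash
python3 rd.py; python3 look.py k2
```

```text
16.0833 [ 0.5759 -0.0165  0.2124] F [ 0.43 -0.34 -4.61] deg,g,contrast [[68.0, 209.0, 24.0], [69.0, 213.0, 24.0], [69.0, 212.0, 26.0]]
16.0833 [ 0.57592087 -0.0165156   0.21244044] [ 3.14151556e+00  7.35652903e-05 -4.43216369e-01] [-0.42060005  0.428458   -4.3145433 ]
wrist org 286 140 [[326.26432425 190.05965397]]
```

View pics/k2.png

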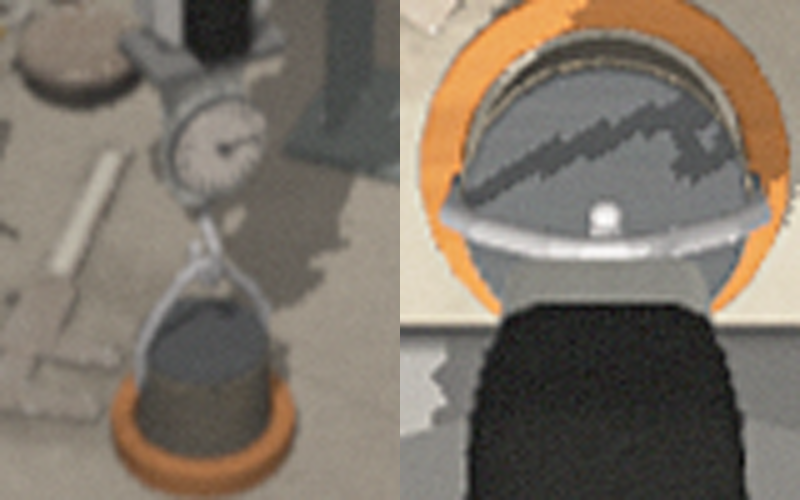

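The dial shows a bit over 200 g with the pot standing, and the hook tip is visible past the wire. Lifting gently, with a check after 2 mm.

>>> play_rows([
  [0,[0,0,0.03],[0,0,0]],
  [0,[0,0,0.06],[0,0,0]],
  [0,[0,0,0.09],[0,0,0]],
  [0,[0,0,0.12],[0,0,0]],
  [0,[0,0,0.15],[0,0,0]],
  [0,[0,0,0.18],[0,0,0]],
  [0,[0,0,0.2],[0,0,0]],
  [0,[0,0,0.2],[0,0,0]],
])

```text
time: 16.9
tool_pos: [0.576, -0.0166, 0.2145]
ee_rot: [3.142, -0.0, -0.443]
wrist_force: [0.4, -1.1, -5.9]
width: 0.0239
```

```bash
python3 rd.py
```

```text
17.05 [ 0.5759 -0.0165  0.2144] F [ 0.18  0.16 -5.85] deg,g,contrast [[95.0, 293.0, 24.0], [95.0, 294.0, 23.0], [95.0, 293.0, 24.0]]
```

>>> play_rows([
  [0,[0,0,0.05],[0,0,0]],
  [0,[0,0,0.1],[0,0,0]],
  [0,[0,0,0.15],[0,0,0]],
  [0,[0,0,0.2],[0,0,0]],
  [0,[0,0,0.25],[0,0,0]],
  [0,[0,0,0.3],[0,0,0]],
  [0,[0,0,0.35],[0,0,0]],
  [0,[0,0,0.4],[0,0,0]],
])

```text
time: 17.72
tool_pos: [0.576, -0.0165, 0.2185]
ee_rot: [3.142, 0.0, -0.443]
wrist_force: [-0.7, -0.7, -6.0]
width: 0.0238
```

```bash
python3 rd.py
```

```text
17.8667 [ 0.576  -0.0165  0.2185] F [-0.32 -0.04 -5.77] deg,g,contrast [[93.0, 286.0, 24.0], [94.0, 289.0, 27.0], [93.0, 286.0, 24.0]]
```

>>> play_rows([
  [0,[0,0,0.1],[0,0,0]],
  [0,[0,0,0.2],[0,0,0]],
  [0,[0,0,0.3],[0,0,0]],
  [0,[0,0,0.4],[0,0,0]],
  [0,[0,0,0.5],[0,0,0]],
  [0,[0,0,0.6],[0,0,0]],
  [0,[0,0,0.7],[0,0,0]],
  [0,[0,0,0.8],[0,0,0]],
])

```text
time: 18.53
tool_pos: [0.576, -0.0166, 0.2266]
ee_rot: [3.142, -0.0, -0.443]
wrist_force: [0.1, 0.6, -4.5]
width: 0.0241
```

>>> play_rows([
  [0,[0,0,0.1],[0,0,0]],
  [0,[0,0,0.2],[0,0,0]],
  [0,[0,0,0.3],[0,0,0]],
  [0,[0,0,0.4],[0,0,0]],
  [0,[0,0,0.5],[0,0,0]],
  [0,[0,0,0.6],[0,0,0]],
  [0,[0,0,0.7],[0,0,0]],
  [0,[0,0,0.8],[0,0,0]],
])

```text
time: 19.2
tool_pos: [0.5759, -0.0165, 0.2346]
ee_rot: [3.141, -0.0, -0.443]
wrist_force: [-0.3, -0.2, -5.4]
width: 0.0237
```

>>> play_rows([
  [0,[0,0,0.1],[0,0,0]],
  [0,[0,0,0.2],[0,0,0]],
  [0,[0,0,0.3],[0,0,0]],
  [0,[0,0,0.4],[0,0,0]],
  [0,[0,0,0.45],[0,0,0]],
  [0,[0,0,0.5],[0,0,0]],
  [0,[0,0,0.5],[0,0,0]],
  [0,[0,0,0.5],[0,0,0]],
])

```text
time: 19.87
tool_pos: [0.576, -0.0165, 0.2395]
ee_rot: [3.142, -0.0, -0.443]
wrist_force: [0.1, 0.3, -5.4]
width: 0.0241
```

```bash
python3 rd.py;python3 look.py k3
```

```text
20.0167 [ 0.5759 -0.0165  0.2393] F [-0.39 -0.39 -5.06] deg,g,contrast [[92.0, 285.0, 23.0], [92.0, 283.0, 24.0], [92.0, 283.0, 24.0]]
20.0167 [ 0.57589128 -0.0165418   0.23932539] [ 3.14144918e+00  2.26787545e-04 -4.43235103e-01] [-0.50925053 -0.62073043 -5.65105063]
wrist org 286 133 [[326.31540371 183.93431651]]
```

View pics/k3.png

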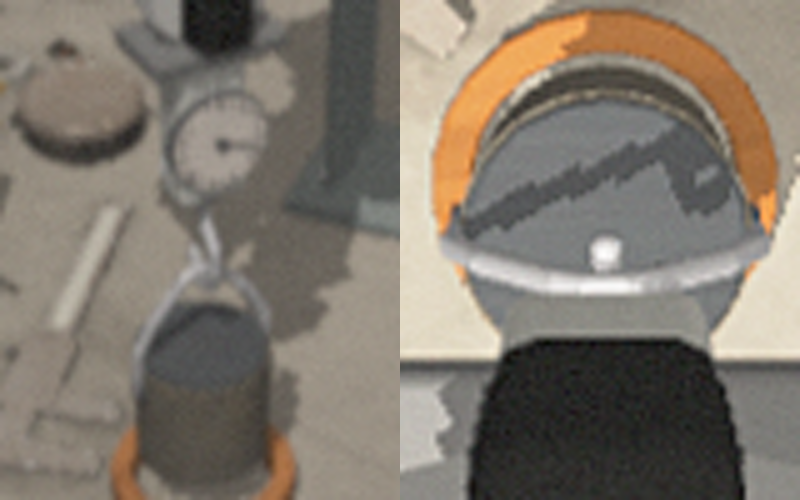

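The pot hangs free with the ring about 11 px lower in the side view, which is about 27 mm. The needle is steady at about 96°, roughly 0.3 kg or more. Holding.

>>> play_rows([
  [0,[0,0,0],[0,0,0]],
  [0,[0,0,0],[0,0,0]],
  [0,[0,0,0],[0,0,0]],
  [0,[0,0,0],[0,0,0]],
  [0,[0,0,0],[0,0,0]],
  [0,[0,0,0],[0,0,0]],
  [0,[0,0,0],[0,0,0]],
  [0,[0,0,0],[0,0,0]],
])

```text
time: 20.83
tool_pos: [0.5759, -0.0165, 0.2394]
ee_rot: [3.141, -0.0, -0.443]
wrist_force: [-0.4, -0.5, -5.1]
width: 0.0233
```

>>> play_rows([
  [0,[0,0,0],[0,0,0]],
  [0,[0,0,0],[0,0,0]],
  [0,[0,0,0],[0,0,0]],
  [0,[0,0,0],[0,0,0]],
  [0,[0,0,0],[0,0,0]],
  [0,[0,0,0],[0,0,0]],
  [0,[0,0,0],[0,0,0]],
  [0,[0,0,0],[0,0,0]],
])

```text
time: 21.5
tool_pos: [0.5759, -0.0165, 0.2394]
ee_rot: [3.141, 0.0, -0.443]
wrist_force: [0.5, 0.6, -5.0]
width: 0.024
```

>>> play_rows([
  [0,[0,0,0],[0,0,0]],
  [0,[0,0,0],[0,0,0]],
  [0,[0,0,0],[0,0,0]],
  [0,[0,0,0],[0,0,0]],
  [0,[0,0,0],[0,0,0]],
  [0,[0,0,0],[0,0,0]],
  [0,[0,0,0],[0,0,0]],
  [0,[0,0,0],[0,0,0]],
])

```text
time: 22.17
tool_pos: [0.5759, -0.0165, 0.2394]
ee_rot: [3.142, 0.0, -0.443]
wrist_force: [0.2, 0.6, -5.7]
width: 0.0242
```

```bash
python3 - <<'E'
from h import *
w=snapshot("wrist");o=get_obs();print(o["time"])
im=w["pixels"];hsv=cv2.cvtColor(im,cv2.COLOR_RGB2HSV)
m=cv2.inRange(hsv,(3,120,80),(20,255,255));n,l,st,_=cv2.connectedComponentsWithStats(m);print(st[st[:,4]>50])
for q in silhouettes("wrist","pot"): ys,xs=np.where(q["mask"]);print(q["confidence"],q["point"],len(ys),xs.min(),xs.max(),ys.min(),ys.max())
f=lambda u,v:(286+(u-400)/5-.4,133+v/5-.4)
# lid: left/right edges and far edge in k3 (crop coords), z lid=.0845
w3=w
print("bail ends mid",atz(w,f(444,240),.081),atz(w,f(768,240),.081))
print("lid far edge",atz(w,f(608,97),.0845),"ring far outer",atz(w,f(605,10),.016),"ring L/R outer",atz(w,f(433,175),.016),atz(w,f(777,175),.016))
E
```

```text
22.2167
[[     0      0    640    400 248194]
 [     0    114     30     43    642]
 [   293    135     68     44    835]
 [     0    153     40     76   1960]
 [    71    235     40     56    510]
 [   258    278     15     73    467]
 [   381    278     16     73    464]
 [   110    363    402     19   2716]]
0.9 [170.6, 329.2] 2276 294 359 146 197
0.61 [351.2, 308.6] 1690 288 337 334 373
0.28 [233.7, 327.6] 6613 274 378 180 294
bail ends mid [0.59103122 0.01184374 0.081     ] [ 0.56430914 -0.04442045  0.081     ]
lid far edge [ 0.60263435 -0.02856581  0.0845    ] ring far outer [ 0.61389762 -0.0332134   0.016     ] ring L/R outer [0.59716021 0.01807038 0.016     ] [ 0.563581   -0.05262619  0.016     ]
```

The hold is done (about 2.5 s). The pot and ring agree to within 1 mm, so I'm lowering straight down.

>>> play_rows([
  [0,[0,0,-0.1],[0,0,0]],
  [0,[0,0,-0.2],[0,0,0]],
  [0,[0,0,-0.3],[0,0,0]],
  [0,[0,0,-0.4],[0,0,0]],
  [0,[0,0,-0.5],[0,0,0]],
  [0,[0,0,-0.6],[0,0,0]],
  [0,[0,0,-0.7],[0,0,0]],
  [0,[0,0,-0.8],[0,0,0]],
])

```text
time: 22.93
tool_pos: [0.5759, -0.0166, 0.2313]
ee_rot: [3.141, 0.0, -0.443]
wrist_force: [0.5, -0.5, -4.9]
width: 0.0237
```

>>> play_rows([
  [0,[0,0,-0.06],[0,0,0]],
  [0,[0,0,-0.12],[0,0,0]],
  [0,[0,0,-0.18],[0,0,0]],
  [0,[0,0,-0.24],[0,0,0]],
  [0,[0,0,-0.3],[0,0,0]],
  [0,[0,0,-0.36],[0,0,0]],
  [0,[0,0,-0.42],[0,0,0]],
  [0,[0,0,-0.48],[0,0,0]],
])

```text
time: 23.6
tool_pos: [0.5759, -0.0165, 0.2266]
ee_rot: [3.142, 0.0, -0.443]
wrist_force: [0.1, -0.8, -6.0]
width: 0.0241
```

```bash
python3 rd.py
```

```text
23.75 [ 0.5759 -0.0165  0.2266] F [-0.05 -0.22 -5.71] deg,g,contrast [[92.0, 284.0, 25.0], [98.0, 304.0, 27.0], [95.0, 293.0, 25.0]]
```

>>> play_rows([
  [0,[0,0,-0.1],[0,0,0]],
  [0,[0,0,-0.2],[0,0,0]],
  [0,[0,0,-0.3],[0,0,0]],
  [0,[0,0,-0.4],[0,0,0]],
  [0,[0,0,-0.5],[0,0,0]],
  [0,[0,0,-0.6],[0,0,0]],
  [0,[0,0,-0.7],[0,0,0]],
  [0,[0,0,-0.8],[0,0,0]],
])

```text
time: 24.42
tool_pos: [0.5759, -0.0165, 0.2185]
ee_rot: [3.141, 0.0, -0.443]
wrist_force: [-0.2, -0.5, -4.3]
width: 0.0236
```

```bash
python3 rd.py
```

```text
24.5667 [ 0.5758 -0.0165  0.2185] F [ 0.23  0.07 -5.98] deg,g,contrast [[90.0, 277.0, 24.0], [101.0, 313.0, 27.0], [95.0, 294.0, 25.0]]
```

>>> play_rows([
  [0,[0,0,-0.07],[0,0,0]],
  [0,[0,0,-0.14],[0,0,0]],
  [0,[0,0,-0.21],[0,0,0]],
  [0,[0,0,-0.28],[0,0,0]],
  [0,[0,0,-0.35],[0,0,0]],
  [0,[0,0,-0.42],[0,0,0]],
  [0,[0,0,-0.49],[0,0,0]],
  [0,[0,0,-0.55],[0,0,0]],
])

```text
time: 25.23
tool_pos: [0.5759, -0.0165, 0.213]
ee_rot: [3.141, 0.0, -0.443]
wrist_force: [0.2, -0.4, -5.1]
width: 0.0238
```

```bash
python3 rd.py
```

```text
25.3833 [ 0.576  -0.0165  0.2131] F [-0.34 -0.12 -5.41] deg,g,contrast [[87.0, 268.0, 24.0], [83.0, 256.0, 26.0], [88.0, 273.0, 24.0]]
```

>>> play_rows([
  [0,[0,0,-0.04],[0,0,0]],
  [0,[0,0,-0.08],[0,0,0]],
  [0,[0,0,-0.12],[0,0,0]],
  [0,[0,0,-0.16],[0,0,0]],
  [0,[0,0,-0.22],[0,0,0]],
  [0,[0,0,-0.3],[0,0,0]],
  [0,[0,0,-0.4],[0,0,0]],
  [0,[0,0,-0.4],[0,0,0]],
])

```text
time: 26.05
tool_pos: [0.576, -0.0165, 0.2094]
ee_rot: [-3.141, -0.0, -0.443]
wrist_force: [-0.2, -0.6, -2.5]
width: 0.0242
```

```bash
python3 rd.py
```

```text
26.2 [ 0.576  -0.0165  0.2094] F [ 0.52  0.09 -1.34] deg,g,contrast [[-3.0, -10.0, 48.0], [-3.0, -10.0, 48.0], [-4.0, -11.0, 45.0]]
```

Unloaded: the needle is back at zero. I'll lower a further 14 mm to clear the tip, then back out along the scale's -x.

>>> play_rows([
  [0,[0,0,-0.3],[0,0,0]],
  [0,[0,0,-0.6],[0,0,0]],
  [0,[0,0,-0.9],[0,0,0]],
  [0,[0,0,-1.2],[0,0,0]],
  [0,[0,0,-1.4],[0,0,0]],
  [0,[0,0,-1.4],[0,0,0]],
  [0,[0,0,-1.4],[0,0,0]],
])

```text
time: 26.78
tool_pos: [0.5758, -0.0165, 0.1948]
ee_rot: [3.141, 0.001, -0.443]
wrist_force: [0.3, 0.5, -1.1]
width: 0.024
```

>>> play_rows([
  [0,[-0.5,0.24,0],[0,0,0]],
  [0,[-1.1,0.52,0],[0,0,0]],
  [0,[-1.8,0.85,0],[0,0,0]],
  [0,[-2.5,1.18,0],[0,0,0]],
  [0,[-3.2,1.51,0],[0,0,0]],
  [0,[-3.9,1.84,0],[0,0,0]],
  [0,[-3.9,1.84,0],[0,0,0]],
  [0,[-3.9,1.84,0],[0,0,0]],
])

```text
time: 27.45
tool_pos: [0.5366, 0.0021, 0.1955]
ee_rot: [-3.141, -0.001, -0.443]
wrist_force: [1.0, -0.3, -3.0]
width: 0.024
```

```bash
python3 rd.py; python3 - <<'E'
from h import *
w=snapshot("wrist");save(w,"f1")
u,v=proj(w,[.577,-.0155,.03])[0].astype(int);save(w,"f1c",(max(v-60,0),v+60,u-60,u+60),4)
E
```

```text
27.6 [0.5371 0.0017 0.1952] F [ 0.12 -0.29 -1.78] deg,g,contrast [[-4.0, -12.0, 44.0], [-3.0, -9.0, 49.0], [-3.0, -9.0, 52.0]]
```

View pics/f1c.png

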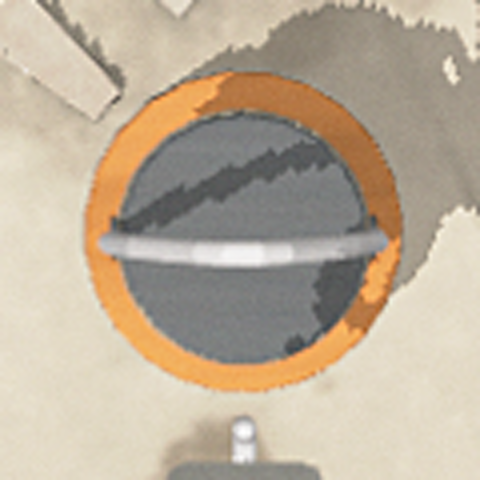

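The hook is clear, with its tip at crop (243,430). The pot sits home and concentric in the ring, lid centre (242,240) against ring centre (243,232). Returning the scale to the stand.

>>> play_rows([
  [0,[0,0,1.5],[0,0,0]],
  [0,[0,0,3.5],[0,0,0]],
  [0,[0,0,5.5],[0,0,0]],
  [0,[0,-3,5.7],[0,0,0.1]],
  [0,[0,-6,5.7],[0,0,0.2]],
  [0,[0,-9.5,5.7],[0,0,0.3]],
  [0,[0,-13,5.7],[0,0,0.4]],
  [0,[0,-16.5,5.7],[0,0,0.5]],
])

```text
time: 28.32
tool_pos: [0.537, -0.1648, 0.2521]
ee_rot: [3.141, -0.0, 0.062]
wrist_force: [0.8, 0.1, -2.5]
width: 0.0239
```

>>> play_rows([
  [0,[0,-3,0],[0,0,0.1]],
  [0,[0,-6,0],[0,0,0.18]],
  [0,[0,-9,0],[0,0,0.18]],
  [0,[0,-11,0],[0,0,0.18]],
  [0,[0,-11.8,-1],[0,0,0.18]],
  [0,[0,-11.8,-3],[0,0,0.18]],
  [0,[0,-11.8,-5],[0,0,0.18]],
  [0,[0,-11.8,-5.5],[0,0,0.18]],
])

```text
time: 28.98
tool_pos: [0.5354, -0.2797, 0.192]
ee_rot: [-3.135, 0.005, 0.237]
wrist_force: [-0.6, 0.4, -4.0]
width: 0.0236
```

>>> play_rows([
  [0,[0,0,0],[0,0,0]],
  [0,[0,0,0],[0,0,0]],
  [0,[0,0,0],[0,0,0]],
])

```text
time: 29.23
tool_pos: [0.5377, -0.281, 0.1987]
ee_rot: [3.14, -0.002, 0.238]
wrist_force: [-0.1, 0.5, -2.3]
width: 0.0241
```

>>> play_rows([
  [0,[1,0.24,-0.1],[0,0,0]],
  [0,[2.5,0.6,-0.1],[0,0,0]],
  [0,[4,0.96,-0.1],[0,0,0]],
  [0,[5.5,1.3,-0.1],[0,0,0]],
  [0,[7,1.68,-0.1],[0,0,0]],
  [0,[7.76,1.86,-0.1],[0,0,0]],
  [0,[7.76,1.86,-0.1],[0,0,0]],
  [0,[7.76,1.86,-0.1],[0,0,0]],
])

```text
time: 29.9
tool_pos: [0.6149, -0.2623, 0.1964]
ee_rot: [3.141, 0.0, 0.238]
wrist_force: [-0.3, -0.4, -2.5]
width: 0.0233
```

```bash
python3 -c "
from h import *
o=get_obs();print(o['tool_pos'],o['ee_rot'],o['wrist_force'],o['width'])"
```

```text
[ 0.61492577 -0.26233717  0.19637013] [3.14110300e+00 9.33930683e-05 2.37547060e-01] [-0.26588311 -0.40696592 -2.54795244] 0.02329791510683139
```

Over the seat (target z 0.172), so lowering 24 mm with a slow finish.

>>> play_rows([
  [0,[0,0,-0.5],[0,0,0]],
  [0,[0,0,-1.0],[0,0,0]],
  [0,[0,0,-1.5],[0,0,0]],
  [0,[0,0,-1.9],[0,0,0]],
  [0,[0,0,-2.1],[0,0,0]],
  [0,[0,0,-2.3],[0,0,0]],
  [0,[0,0,-2.4],[0,0,0]],
  [0,[0,0,-2.4],[0,0,0]],
])

```text
time: 30.57
tool_pos: [0.6145, -0.2626, 0.1722]
ee_rot: [3.141, -0.0, 0.237]
wrist_force: [0.4, 0.3, -2.6]
width: 0.0234
```

```bash
python3 -c "
from h import *
F=[]
for i in range(4):
    snapshot('side');o=get_obs();F.append(o['wrist_force'])
print(o['tool_pos'],o['ee_rot'],np.mean(F,0))"
```

```text
[ 0.61467687 -0.26257737  0.17235385] [ 3.14122769e+00 -3.29896924e-04  2.36780996e-01] [ 0.36151999 -0.25721335 -2.18564301]
```

>>> play_rows([
  [0,[0,0,-0.02],[0,0,0]],
  [0,[0,0,-0.04],[0,0,0]],
  [0,[0,0,-0.06],[0,0,0]],
  [0,[0,0,-0.06],[0,0,0]],
])

```text
time: 31.1
tool_pos: [0.6147, -0.2626, 0.1721]
ee_rot: [3.141, -0.001, 0.237]
wrist_force: [-0.6, -0.6, -0.9]
width: 0.0236
```

```bash
python3 -c "
from h import *
F=[]
for i in range(4):
    snapshot('side');o=get_obs();F.append(o['wrist_force'])
print(o['tool_pos'],o['ee_rot'],np.mean(F,0))"
```

```text
[ 0.61468043 -0.26255602  0.17207126] [ 3.14107613e+00 -5.87181850e-04  2.36779353e-01] [-0.69376924  0.2049083   0.46192461]
```

Force has gone to about zero, so the collar is resting on the prongs. Opening straight in place, then rising.

>>> play_rows([
  [3,[0,0,0],[0,0,0]],
  [4,[0,0,0],[0,0,0]],
  [6,[0,0,0],[0,0,0]],
  [8,[0,0,0],[0,0,0]],
  [9.4,[0,0,0],[0,0,0]],
  [9.4,[0,0,0],[0,0,0]],
  [9.4,[0,0,0],[0,0,0]],
  [9.4,[0,0,0],[0,0,0]],
])

```text
time: 31.97
tool_pos: [0.6145, -0.2625, 0.1715]
ee_rot: [3.142, 0.0, 0.237]
wrist_force: [-0.3, 0.6, -0.6]
width: 0.0736
```

>>> play_rows([
  [9.4,[0,0,0],[0,0,0]],
  [9.4,[0,0,0.5],[0,0,0]],
  [9.4,[0,0,1.5],[0,0,0]],
  [9.4,[0,0,4],[0,0,0]],
  [9.4,[0,0,7],[0,0,0]],
  [9.4,[0,0,10],[0,0,0]],
  [9.4,[0,0,13],[0,0,0]],
  [9.4,[0,0,15.4],[0,0,0]],
])

```text
time: 32.63
tool_pos: [0.6146, -0.2626, 0.33]
ee_rot: [3.138, -0.003, 0.237]
wrist_force: [0.8, 0.7, 0.6]
width: 0.0941
```

>>> play_rows([
  [9.4,[0,0,0],[0,0,0]],
  [9.4,[0,0,0],[0,0,0]],
  [9.4,[0,0,0],[0,0,0]],
  [9.4,[0,0,0],[0,0,0]],
  [9.4,[0,0,0],[0,0,0]],
  [9.4,[0,0,0],[0,0,0]],
])

```text
time: 33.13
tool_pos: [0.6142, -0.2623, 0.3236]
ee_rot: [-3.139, 0.003, 0.237]
wrist_force: [-0.4, 0.4, -0.1]
width: 0.0942
```

```bash
python3 - <<'E'
from fit import *
from dial import read
o=get_obs();print(o["time"],o["tool_pos"],o["width"])
w=snapshot("wrist");print("grip now",fitgrip(w,np.array([.615,-.262,.24])),"before (.6163,-.2616,.234)")
w4=np.load("w4.npy",allow_pickle=True).item()
s=snapshot("side");s0=cv2.imread("pics/side.png")[...,::-1]
d=lambda sl:np.abs(s["pixels"][sl].astype(int)-s0[sl]).mean()
print("side diff stand",d(np.s_[125:220,318:368]),"pot",d(np.s_[225:280,280:322]),"bg",d(np.s_[200:220,240:270]))
for n in("scale","pot","ring","loupe","vernier_caliper","solder_spool"):
    print(n,[(round(q["confidence"],2),np.round(q["point"],1).tolist(),[int(np.where(q["mask"])[k].__getattribute__(f)()) for k in(0,1) for f in("min","max")]) for q in silhouettes("side",n)[:2]])
X=[o["tool_pos"]]
print("dial",read(s,[.6153,-.2624,.172],.24,-.048))
E
```

```text
33.1333 [ 0.61417437 -0.26234253  0.32363851] 0.09416628497075909
grip now (array([ 0.61530468, -0.26086866,  0.23603518]), np.float64(219.0625), array([ 314,  161,   28,   55, 1457], dtype=int32)) before (.6163,-.2616,.234)
side diff stand 6.655719298245614 pot 6.811976911976912 bg 7.660555555555556
scale [(0.64, [147.2, 352.1], [129, 189, 341, 360])]
pot [(0.76, [250.5, 301.5], [228, 267, 288, 314]), (0.65, [330.9, 347.9], [302, 350, 333, 365])]
ring [(0.84, [270.6, 303.1], [251, 275, 282, 320])]
loupe [(0.86, [321.3, 284.7], [310, 332, 278, 295])]
vernier_caliper [(0.55, [240.2, 272.9], [206, 258, 252, 284])]
solder_spool [(0.54, [231.6, 237.2], [218, 237, 225, 245])]
dial (np.float64(18.050242962090344), np.float64(55.71062642620476), np.float32(12.231262))
```

```bash
python3 -c "
from bench import *
print(close_job())"
```

```text
the job is handed in; nothing more can be done
None
```

The weighing was carried out as asked and handed in at about 33 s of the 72 s allowed; no verdict is reported.

- **200 g pull:** I held the scale for about 1.3 s with the pot still standing. My dial reading was about 215 g after zero correction.
- **Hang:** The pot hung still for about 2.5 s at roughly 26 mm, worked out from the tool height, so about 1 cm above the ring.
- **Return:** The pot went back without catching and the needle came back to zero before I unhooked. The last close view showed the pot centred in its ring, and the scale was then set back in its stand and released.

**Last checks:**
- The scale's grip was refound within about 1.3 mm of where it started.
- The side picture matches the starting one to noise level around the stand and the pot.
- The loupe, caliper and spool were found within 3 px of their starting places.

**Disagreements:**
- The hanging weight differs by method. The dial reader gave about 295–305 g, the wrist force about 3.5–3.9 N (roughly 0.36–0.40 kg), and the pot is stated to be at least 0.33 kg. My dial reader probably reads low around 90°.
- The final dial reading in the stand, 56 g, had low contrast from a poor angle and is not usable.

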